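Unfasten the case, stow the torches switch-up, fasten it again

ROBOT

A 6-joint arm with a two-finger parallel gripper is mounted at the origin on the work surface. World frame = base frame: x ahead of the robot, y to its left, z up, the work surface at z = 0. Lengths are in m, angles in rad, forces in N, time in s.
With the tool pointing down it reaches from about 0.2 to 0.875 m from the base axis. Payload 3.4 kg.
Tool frame: the origin (TCP) lies midway between the tips of the shut fingers; the grasp point (between the pads) lies arm.tcp_to_grasp behind it (arm.tcp_to_grasp is the distance from the TCP to the grasp point, in m); z points along the fingers, y is the line along which they close (so a half turn about z gives the same grasp; the last joint's range is limited). The gripper opens to 94 mm and grips with 3 to 60 N. Pads are 16 mm wide; open, the fingers measure 119 mm over their backs; the gripper's body (75 mm by 177 mm) begins 78 mm behind the grasp point.
Start: joints at [1.15, 0.276, 1.505, -0, 1.361, -0.121], TCP at [0.17, 0.549, 0.205] pointing down, gripper open.
Joint ranges: [-2.89, 2.89], [-0.75, 2.08], [0.22, 2.7], [-1.18, 4.32], [0.11, 2.71], [-2.7, 2.7]. Speed limits (rad/s): [2.57, 2.57, 3.14, 3.14, 3.14, 3.14].

INTERFACE

Orientations are given as a unit quaternion [w, x, y, z].
In Python, from bench import arm gives the robot as it stands. The module is installed in compiled form; this text tells all that it offers.
- The arm moves only by the shell command python3 -m creep 'ROWS'. ROWS is JSON, a list of rows, each a list of 5 numbers: the shift along the tool's x, y, z in mm, then the turn about the tool's z in rad, then the opening in per cent of the stroke, from 0 (shut) to 100 (fully open). In form: [[tx, ty, tz, turn, jaw], ...]. A call has 1 to 5 rows; each row shifts and turns the commanded pose from where the row before left it, along the tool's axes as they then stand; what a row does not reach is not made up. A row lasts 1/10 s, in which the tool goes at most 50 mm and 8.59 degrees, less where a joint would pass 70% of its speed; a pose out of reach is approached as far as the arm can. A call with a gripper value outside its range is refused whole. The fingers move at their own pace and stop on an object; the grip force is fixed at half the most. Time passes only in rows, so rows that do not move let the fingers close. It gives the time, the measured TCP pose, the force, the opening and the grip force at its end, in the units of the state.
- arm.sense(): the state, without advancing time (a new reading comes with each control period).
- arm.camera(name): name is "scene" or "top"; returns a dict with "color" (420x560x3 uint8, red, green, blue), "camera_matrix" (3x3 intrinsics, pixels), "position" and "attitude" of the camera in the world. Camera axes: x right, y down, z forward; pixel columns grow to the right and rows downward; lengths in m; the calibration is good to about 2 mm. A picture is of the moment at which its call begins. There is no depth.
- arm.job_done(): hands the job in; it is judged then, once.
The state is a dict: "time": time; "q": joint angles; "dq": joint speeds; "tau": joint torques, N m; "tcp_pos": TCP position; "ee_rot": TCP orientation; "wrist_force": force on the tool from outside, world axes, zero at the start; "torque": the same for the moment, N m; "gripper_width": finger opening in m; "gripper_force": force on a finger pad.
Only numpy, scipy, OpenCV 4.12 (cv2) and the standard library are available. Lean on these libraries where they do the work, as an engineer would, in place of code of your own. Each camera call takes 0.05 s, during which the arm holds its last target. There are 200 camera calls.

TASK

Swing the hasp of the black case off its staple and right over to the front, open the lid until it stands upright, and stow every yellow torch in the case: first roll each one along the table until its red switch faces up, and only then lift it and lay it in a free pair of foam saddles, switch still up. When all of them lie in the case, shut the lid fully and then swing the hasp back over until it lies flat on the lid over its staple. Leave the other things on the table where they are.

Things in the scene. Friction and masses are not known exactly. Their poses are not given: they have to be found in the camera images.
- torch1: Torch 1 (None when absent): yellow hand torch, a plain cylinder 40 mm thick, 130 mm long, about 180 g. Origin on its axis at mid-length, 20 mm up when it lies on the table. x: along the barrel to the lens end; z: out through the red switch (46 x 16 mm, nearly flush); a thin black line runs along the opposite side. Rolls true, one radian per 20 mm of travel, and soon stops when let go.
- torch2: Torch 2 (None when absent): yellow hand torch, a plain cylinder 40 mm thick, 130 mm long, about 180 g. Origin on its axis at mid-length, 20 mm up when it lies on the table. x: along the barrel to the lens end; z: out through the red switch (46 x 16 mm, nearly flush); a thin black line runs along the opposite side. Rolls true, one radian per 20 mm of travel, and soon stops when let go.
- torch3: Torch 3 (None when absent): yellow hand torch, a plain cylinder 40 mm thick, 130 mm long, about 180 g. Origin on its axis at mid-length, 20 mm up when it lies on the table. x: along the barrel to the lens end; z: out through the red switch (46 x 16 mm, nearly flush); a thin black line runs along the opposite side. Rolls true, one radian per 20 mm of travel, and soon stops when let go.
- torch4: Torch 4 (None when absent): yellow hand torch, a plain cylinder 40 mm thick, 130 mm long, about 180 g. Origin on its axis at mid-length, 20 mm up when it lies on the table. x: along the barrel to the lens end; z: out through the red switch (46 x 16 mm, nearly flush); a thin black line runs along the opposite side. Rolls true, one radian per 20 mm of travel, and soon stops when let go.
- case: black plastic case fixed to the table, outside 160 (x) x 240 (y) x 58 mm high, walls and floor 5 mm. Origin: centre of its underside; x points from the hasp side to the lid's hinge, z up. Two grey foam strips (18 mm thick) cross it at x = -50 and +50 mm, tops 19 mm above the underside, each with three gaps 32 mm wide at y = -65, 0, +65 mm: three pairs of saddles.
- slot0 (a point): pair of saddles 1, at y = -65 mm of the case: where a torch's origin comes to rest when laid in it along the case's x, either end forward (31 mm above the table). Between the foam strips there is 80 mm of free length for fingers beside the torch, down to the case floor.
- slot1 (a point): pair of saddles 2, at y = 0 mm of the case: where a torch's origin comes to rest when laid in it along the case's x, either end forward (31 mm above the table). Between the foam strips there is 80 mm of free length for fingers beside the torch, down to the case floor.
- slot2 (a point): pair of saddles 3, at y = +65 mm of the case: where a torch's origin comes to rest when laid in it along the case's x, either end forward (31 mm above the table). Between the foam strips there is 80 mm of free length for fingers beside the torch, down to the case floor.
- lid (a joint): lid of the case, hinged on its far (+x) rim: 0 = shut, 1.95 rad = fully open (leaning back past upright). Stiff hinge, stays where it is left; about 2 to 5 N at the grip moves it.
- lid_grip (a point): centre of the lid's grip: a red bar 16 mm thick and 34 mm long along the case's y, in the lid's plane, 17 mm outside its free edge, 75 mm to the -y side of the middle, 177 mm from point lid_hinge. Pinched on its two end faces it turns between the pads as the lid swings. When shut it is 62 mm above the table.
- lid_hinge (a point): point of the lid's hinge line level with the grip (the axis runs 4 mm beside it, at the lid's underside); axis along the case's y.
- hasp (a joint): steel hasp strap hinged on the middle of the case's front (-x) rim: 0 = lying flat on the shut lid over the brass staple, 1.57 = standing upright, 3.5 = swung right off, hanging forward. Light friction, stays where it is left; under 2 N moves it.
- hasp_grip (a point): centre of the hasp's grip: a red bar 16 mm thick and 34 mm long along the case's y, near the strap's free end, 70 mm from the hinge axis along the strap and 14 mm to the side that is on top when fastened. Pinched on its two end faces it turns between the pads as the hasp swings. When fastened it is 86 mm above the table, 19 mm above the lid's top.
- hasp_hinge (a point): centre of the hasp's hinge axis, 72 mm above the table, 8 mm in front of the case; axis along the case's y.
- tape: yellow tape measure standing on the table, 70 x 36 x 62 mm; origin under its centre; bystander
- wrench: steel wrench, 170 mm, bystander; origin at mid-length underneath
- bowl: small wooden bowl, 110 mm across, 50 mm high, bystander; origin under its centre
- jar: glass jar, 60 mm across, 95 mm high, bystander; origin under its centre
Mind the look-alikes: they are no part of the job. What is shaped like the torch2 but green or turquoise is not meant. What is shaped like the torch3 but turquoise is not meant.

How it is judged:
On the way, in this order (a step that is already met when the one before it is completed fails the run):
1. the hasp is swung off, the lid still shut (value of joint hasp above 1.7 rad and value of joint lid below 0.15 rad), for 0.2 s.
2. the lid stands open (value of joint lid above 1.3 rad), for 0.2 s.
3. every torch lies in a pair of saddles in the case, switch up (x of torch1 in the frame of case between -0.02 and 0.02 m and y of torch1 in the frame of case between -0.09 and 0.09 m and z of torch1 in the frame of case between 0.022 and 0.036 m and angle between the x axis of each of torch1, torch2, torch3, torch4 and the x axis of case, either way round below 0.15 rad and angle between each of torch1, torch2, torch3, torch4's own z axis and vertical below 0.4 rad and x of torch2 in the frame of case between -0.02 and 0.02 m and y of torch2 in the frame of case between -0.09 and 0.09 m and z of torch2 in the frame of case between 0.022 and 0.036 m and x of torch3 in the frame of case between -0.02 and 0.02 m and y of torch3 in the frame of case between -0.09 and 0.09 m and z of torch3 in the frame of case between 0.022 and 0.036 m and x of torch4 in the frame of case between -0.02 and 0.02 m and y of torch4 in the frame of case between -0.09 and 0.09 m and z of torch4 in the frame of case between 0.022 and 0.036 m), for 0.3 s.
4. with the torches in it, the lid is shut, the hasp still off (value of joint lid below 0.06 rad and value of joint hasp above 1.2 rad), for 0.2 s.
5. the hasp lies flat on the shut lid (value of joint hasp below 0.12 rad and value of joint lid below 0.06 rad), for 0.2 s.
At the end, for the whole second after the job is handed in: Every torch present lies at rest in a saddle pair of the case (within 20 mm of the middle along it, turned less than 0.15 rad from its length, seated in the foam), its red switch within 0.4 rad of straight up; the lid is shut (within 0.06 rad) and the hasp lies over it (within 0.12 rad) (all of step 3 and all of step 5 and linear speed of each of torch1, torch2, torch3, torch4 below 0.02 m/s); the robot touches nothing.
It fails at once if torch 1 lifted by the gripper before its switch was rolled to the top (raised over 100 mm with the switch more than 0.9 rad from up) (height (world z) of torch1 above 0.12 m and angle between torch1's own z axis and vertical above 0.9 rad and contact force between the fingers and torch1 above 0.5 N).
It fails at once if torch 2 lifted by the gripper before its switch was rolled to the top (raised over 100 mm with the switch more than 0.9 rad from up) (height (world z) of torch2 above 0.12 m and angle between torch2's own z axis and vertical above 0.9 rad and contact force between the fingers and torch2 above 0.5 N).
It fails at once if torch 3 lifted by the gripper before its switch was rolled to the top (raised over 100 mm with the switch more than 0.9 rad from up) (height (world z) of torch3 above 0.12 m and angle between torch3's own z axis and vertical above 0.9 rad and contact force between the fingers and torch3 above 0.5 N).
It fails at once if torch 4 lifted by the gripper before its switch was rolled to the top (raised over 100 mm with the switch more than 0.9 rad from up) (height (world z) of torch4 above 0.12 m and angle between torch4's own z axis and vertical above 0.9 rad and contact force between the fingers and torch4 above 0.5 N).
It fails at once if a bystander is moved more than 40 mm (distance of any of tape, wrench, bowl, jar from where it was at the start of the episode above 0.04 m).
Of torch1, torch2, torch3, torch4 only 2 to 3 are there at a start; the rules pass over those that are not, and their reading is None.
At some moment in a run one of torch1, torch2, torch3, torch4 may be knocked a few centimetres aside while the robot is not near it.
It also fails if it takes over 208 s, if anything falls off the work surface, if the arm or the gripper's body presses on something with over 40 N, if the wrist force passes 120 N, or if a joint passes its speed limit or range.

## Working session

There is one attempt and no reset: what is moved stays moved. The work goes in short steps, Python scripts to look and compute and a shell command to move; the robot and the scene stay as the last step left them, time stands still between calls to the robot, and variables do not carry over. Pictures are saved under pics/ and viewed, at most 14 in all, crops included, and the job is handed in when it is done.

```bash
mkdir -p pics; cat > h.py <<'E'
import numpy as np, cv2
from scipy.spatial.transform import Rotation as R
from bench import arm
def quat(q): return R.from_quat([q[1],q[2],q[3],q[0]])
def cam(name,save=None):
    c=arm.camera(name)
    if save: cv2.imwrite('pics/'+save,c['color'][:,:,::-1])
    return c
def att(c):
    a=np.array(c['attitude']); return quat(a).as_matrix() if a.size==4 else a
def ray(c,u,v,z):
    d=att(c)@np.linalg.inv(c['camera_matrix'])@np.array([u,v,1.]); p=np.array(c['position'])
    return p+d*(z-p[2])/d[2]
def proj(c,P):
    x=c['camera_matrix']@(att(c).T@(np.array(P)-c['position'])); return x[:2]/x[2]
def st():
    s=arm.sense(); m=quat(s['ee_rot']).as_matrix()
    print('t',s['time'],'tcp',np.round(s['tcp_pos'],4),'\ntoolx',np.round(m[:,0],3),'y',np.round(m[:,1],3),'z',np.round(m[:,2],3),'w',s['gripper_width'],'q',np.round(s['q'],2))
def togo(P,yaw=None):
    "shift in tool axes mm to bring TCP to P; yaw = wanted world yaw of closing axis y"
    s=arm.sense(); m=quat(s['ee_rot']).as_matrix()
    print('shift mm',np.round(m.T@(np.array(P)-s['tcp_pos'])*1000,1))
    if yaw is not None:
        y=np.arctan2(m[1,1],m[0,1]); d=(yaw-y+np.pi/2)%np.pi-np.pi/2
        print('turn',round(-d if m[2,2]<0 else d,3))
E
python3 - <<'E'
from h import *
st(); print(arm.tcp_to_grasp)
for n in('scene','top'):
    c=cam(n,n+'0.png'); print(n,np.round(c['position'],3),np.round(att(c),2).tolist(),np.round(c['camera_matrix'],0).tolist())
E
```

```text
t 0.0 tcp [0.1696 0.5488 0.2046] 
toolx [-0.955  0.295  0.   ] y [ 0.295  0.955 -0.002] z [-0.001 -0.002 -1.   ] w 0.09431692008611414 q [ 1.15  0.28  1.51  0.    1.36 -0.12]
0.0188
scene [ 1.586 -0.4    0.785] [[0.35, 0.51, -0.78], [0.94, -0.18, 0.3], [0.01, -0.84, -0.54]] [[438.0, 0.0, 277.0], [0.0, 438.0, 202.0], [0.0, 0.0, 1.0]]
top [0.478 0.02  1.327] [[-0.01, -1.0, 0.06], [-1.0, 0.01, -0.01], [0.01, -0.06, -1.0]] [[471.0, 0.0, 280.0], [0.0, 471.0, 204.0], [0.0, 0.0, 1.0]]
```

View pics/top0.png

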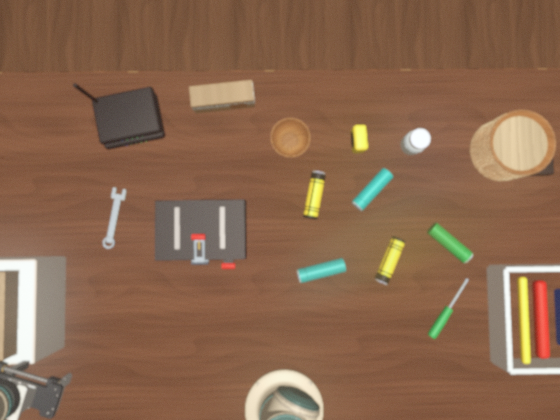

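View pics/scene0.png

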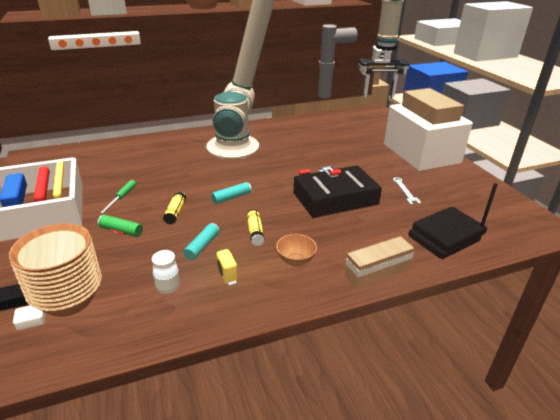

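Top view: the case is at about (200,230), with its hasp bar at (199,237) and its lid grip at (228,266). There are two yellow torches, at (315,194) and (390,260). The teal and green cylinders and the other yellow item at (360,138), the tape, are not to be touched.

```bash
cat > m.py <<'E'
from h import *
def torches(c, z=0.02, amin=60):
    hsv=cv2.cvtColor(c['color'],cv2.COLOR_RGB2HSV)
    m=cv2.inRange(hsv,(22,120,90),(35,255,255))
    m=cv2.morphologyEx(m,cv2.MORPH_CLOSE,np.ones((5,5)))
    n,l,s,ce=cv2.connectedComponentsWithStats(m)
    for i in range(1,n):
        if s[i,4]<amin: continue
        r=cv2.minAreaRect(cv2.findContours((l==i).astype('uint8'),0,2)[0][0])
        b=cv2.boxPoints(r); e=[(b[k]+b[(k+1)%4])/2 for k in range(4)]
        if np.hypot(*(e[0]-e[2]))<np.hypot(*(e[1]-e[3])): e=[e[1],0,e[3]]
        A,B=ray(c,*e[0],z),ray(c,*e[2],z)
        print('yel',np.round(r[0]),np.round(r[1]),s[i,4],'ctr',np.round((A+B)/2,4)[:2],'yaw',round(np.arctan2(*(B-A)[1::-1])%np.pi,3),'len',round(np.linalg.norm(A-B),3))
def reds(c,z,box):
    hsv=cv2.cvtColor(c['color'],cv2.COLOR_RGB2HSV)
    m=cv2.inRange(hsv,(0,150,90),(7,255,255))|cv2.inRange(hsv,(173,150,90),(180,255,255))
    u0,v0,u1,v1=box; k=np.zeros_like(m); k[v0:v1,u0:u1]=m[v0:v1,u0:u1]
    n,l,s,ce=cv2.connectedComponentsWithStats(k)
    for i in range(1,n):
        if s[i,4]>5: print('red',np.round(ce[i],1),s[i],np.round(ray(c,*ce[i],z),4))
E
python3 - <<'E'
from m import *
c=cam('top'); torches(c)
reds(c,.086,(150,190,260,290)); reds(c,.062,(210,190,260,290))
m=cv2.inRange(c['color'],(0,0,0),(75,75,75)); k=np.zeros_like(m);k[190:285,145:255]=m[190:285,145:255]
k=cv2.morphologyEx(k,cv2.MORPH_CLOSE,np.ones((15,15)));k=cv2.morphologyEx(k,cv2.MORPH_OPEN,np.ones((25,25)))
ct=max(cv2.findContours(k,0,2)[0],key=cv2.contourArea);r=cv2.minAreaRect(ct);print(r);b=cv2.boxPoints(r)
for p in b: print(p,np.round(ray(c,*p,.063),4))
s=cam('scene')
def up(im,u0,v0,u1,v1): return cv2.resize(im[v0:v1,u0:u1,::-1],(390,300),interpolation=cv2.INTER_CUBIC)
a,d=c['color'],s['color']
cv2.imwrite('pics/crop1.png',np.vstack([np.hstack([up(a,280,160,345,210+10),up(a,358,225,423,285)]),np.hstack([up(d,225,200,290,250),up(d,145,182,210,232)])]))
E
```

```text
yel [360. 138.] [28. 15.] 420 ctr [ 0.744 -0.223] yaw 0.054 len 0.08
yel [314. 197.] [15. 39.] 569 ctr [ 0.5786 -0.0906] yaw 2.946 len 0.11
yel [391. 258.] [15. 40.] 590 ctr [ 0.4086 -0.302 ] yaw 2.734 len 0.111
yel [524. 320.] [86. 10.] 879 ctr [ 0.2336 -0.6649] yaw 3.142 len 0.234
red [197.8 236. ] [192 234  13   5  63] [0.4744 0.2204 0.086 ]
red [227.7 265.9] [221 263  15   7  91] [0.3954 0.1425 0.086 ]
red [227.7 265.9] [221 263  15   7  91] [0.3938 0.1449 0.062 ]Traceback (most recent call last):
  File "<stdin>", line 6, in <module>
ValueError: max() iterable argument is empty
```

```bash
python3 - <<'E'
from m import *
c=cam('top');s=cam('scene')
m=cv2.inRange(c['color'],(0,0,0),(95,95,95))
sat=cv2.cvtColor(c['color'],cv2.COLOR_RGB2HSV)[:,:,1]; m[sat>90]=0
k=np.zeros_like(m);k[190:285,145:255]=m[190:285,145:255]
k=cv2.morphologyEx(k,cv2.MORPH_CLOSE,np.ones((15,15)));k=cv2.morphologyEx(k,cv2.MORPH_OPEN,np.ones((25,25)))
for ct in cv2.findContours(k,0,2)[0]:
    r=cv2.minAreaRect(ct);print(r)
    for p in cv2.boxPoints(r): print(p,np.round(ray(c,*p,.063),4))
def up(im,u0,v0,u1,v1): return cv2.resize(im[v0:v1,u0:u1,::-1],(390,300),interpolation=cv2.INTER_CUBIC)
a,d=c['color'],s['color']
cv2.imwrite('pics/crop1.png',np.vstack([np.hstack([up(a,280,165,345,215),up(a,358,235,423,285)]),np.hstack([up(d,225,203,290,253),up(d,145,182,210,232)])]))
E
```

```text
(no output)
```

View pics/crop1.png

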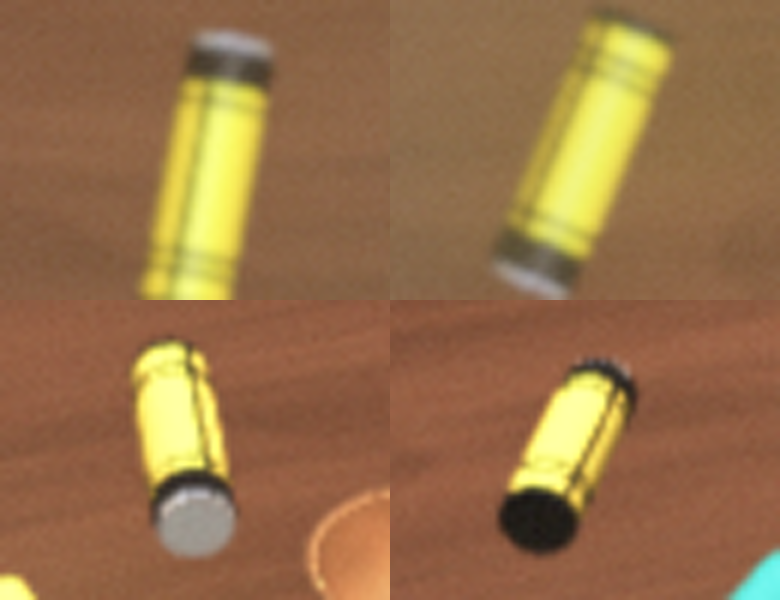

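Both torches show the black line near the top (switch down): A at top-view crop (208,80) has its lens end away from the robot, B at (570,150) has its lens end toward it. First comes the hasp. The case centre from the two red grips is about (0.492, 0.220), with yaw near 0.

```bash
python3 -m creep '[[0,0,0,-0.1,60],[0,0,0,-0.1,60],[0,0,0,-0.1,60],[-30,-33,0,0,60],[-30,-33,0,0,60]]' >/dev/null; python3 -m creep '[[-30,-33,0,0,60],[-30,-33,0,0,60],[-30,-33,0,0,60],[-30,-33,0,0,60],[-30,-33,0,0,60]]'>/dev/null; python3 -m creep '[[-30,-33,0,0,60],[-30,-33,0,0,60],[-30,-33,0,0,60],[0,0,20,0,60],[0,0,0,0,60]]'
python3 - <<'E'
from m import *
st(); togo([.4744,.2204,.074],np.pi/2)
# torch line angle
c=cam('top')
for P,yaw,name in(([.588,-.0925],2.946,'A'),([.400,-.298],2.734,'B')):
    ax=np.array([np.cos(yaw),np.sin(yaw)]);n=np.array([-ax[1],ax[0]])
    if n[1]<0:n=-n
    g=[]
    for o in np.arange(-.03,.0301,.0015):
        v=[cv2.getRectSubPix(c['color'],(1,1),tuple(float(t) for t in proj(c,[*(np.array(P)+ax*a+n*o),.02])))[0,0].astype(float) for a in np.arange(-.03,.031,.006)]
        v=np.mean(v,0);g.append((round(o*1000,1),*v.astype(int)[:2]))
    print(name,n,g)
E
```

```text
time: 1.75
tcp_pos: [0.469, 0.2178, 0.1833]
ee_rot: [-0.002, 0.001, 1.0, -0.001]
wrist_force: [-0.6, -0.4, -0.6]
gripper_width: 0.0563
gripper_force: 0.0
t 1.75 tcp [0.469  0.2178 0.1833] 
toolx [-1.     0.003  0.005] y [ 0.003  1.    -0.001] z [-0.005 -0.001 -1.   ] w 0.056341922826977316 q [ 0.3   0.21  1.66  0.    1.28 -1.27]
shift mm [ -6.    2.7 109.3]
turn -0.003
A [0.19434792 0.98093266] [(np.float64(-30.0), np.int64(133), np.int64(95)), (np.float64(-28.5), np.int64(134), np.int64(95)), (np.float64(-27.0), np.int64(134), np.int64(96)), (np.float64(-25.5), np.int64(136), np.int64(98)), (np.float64(-24.0), np.int64(141), np.int64(105)), (np.float64(-22.5), np.int64(152), np.int64(119)), (np.float64(-21.0), np.int64(169), np.int64(140)), (np.float64(-19.5), np.int64(190), np.int64(163)), (np.float64(-18.0), np.int64(208), np.int64(184)), (np.float64(-16.5), np.int64(222), np.int64(201)), (np.float64(-15.0), np.int64(232), np.int64(214)), (np.float64(-13.5), np.int64(237), np.int64(223)), (np.float64(-12.0), np.int64(240), np.int64(230)), (np.float64(-10.5), np.int64(241), np.int6
[... 2731 characters left out ...]
 (np.float64(10.5), np.int64(199), np.int64(187)), (np.float64(12.0), np.int64(185), np.int64(170)), (np.float64(13.5), np.int64(176), np.int64(159)), (np.float64(15.0), np.int64(175), np.int64(155)), (np.float64(16.5), np.int64(176), np.int64(154)), (np.float64(18.0), np.int64(173), np.int64(150)), (np.float64(19.5), np.int64(166), np.int64(143)), (np.float64(21.0), np.int64(157), np.int64(131)), (np.float64(22.5), np.int64(148), np.int64(120)), (np.float64(24.0), np.int64(141), np.int64(111)), (np.float64(25.5), np.int64(137), np.int64(106)), (np.float64(27.0), np.int64(136), np.int64(104)), (np.float64(28.5), np.int64(136), np.int64(104)), (np.float64(30.0), np.int64(136), np.int64(104))]
```

```bash
python3 -m creep '[[-6,3,40,0,60],[0,0,40,0,60],[0,0,29,0,60],[0,0,0,0,60],[0,0,0,0,10]]'; python3 -m creep '[[0,0,0,0,10],[0,0,0,0,10],[0,0,0,0,10],[0,0,0,0,10],[0,0,0,0,10]]'; python3 - <<'E'
from m import *
st()
import numpy as np
# arc rows in tool axes (tool x=-wx, z=-wz), 0.2 rad steps
r=71.4
for k in range(0,17):
    a,b=.197+.2*k,.197+.2*(k+1)
    print([round(-r*(np.cos(b)-np.cos(a)),1),0,round(-r*(np.sin(b)-np.sin(a)),1)],end=' ')
E
```

```text
time: 2.3
tcp_pos: [0.4759, 0.2234, 0.0774]
ee_rot: [0.0, -0.001, 1.0, 0.0]
wrist_force: [0.3, -0.3, -0.2]
gripper_width: 0.0514
gripper_force: 0.0
time: 2.8
tcp_pos: [0.4774, 0.2201, 0.0782]
ee_rot: [0.002, -0.001, 1.0, -0.002]
wrist_force: [2.3, -6.7, 1.8]
gripper_width: 0.0337
gripper_force: 30.0
t 2.8 tcp [0.4774 0.2201 0.0782] 
toolx [-1.    -0.002 -0.004] y [-0.002  1.    -0.004] z [ 0.004 -0.004 -1.   ] w 0.03370842917298315 q [ 0.3   0.31  1.8  -0.01  1.03 -1.27]
[np.float64(4.2), 0, np.float64(-13.6)] [np.float64(6.8), 0, np.float64(-12.5)] [np.float64(9.2), 0, np.float64(-10.9)] [np.float64(11.1), 0, np.float64(-8.9)] [np.float64(12.7), 0, np.float64(-6.5)] [np.float64(13.7), 0, np.float64(-3.9)] [np.float64(14.2), 0, np.float64(-1.1)] [np.float64(14.1), 0, np.float64(1.8)] [np.float64(13.5), 0, np.float64(4.6)] [np.float64(12.3), 0, np.float64(7.2)] [np.float64(10.7), 0, np.float64(9.5)] [np.float64(8.6), 0, np.float64(11.4)] [np.float64(6.1), 0, np.float64(12.9)] [np.float64(3.5), 0, np.float64(13.8)] [np.float64(0.6), 0, np.float64(14.2)] [np.float64(-2.2), 0, np.float64(14.1)] [np.float64(-5.0), 0, np.float64(13.4)]
```

```bash
python3 -m creep '[[4,0,-14,0,10],[7,0,-12,0,10],[9,0,-11,0,10],[11,0,-9,0,10],[13,0,-6,0,10]]'; python3 -m creep '[[14,0,-4,0,10],[14,0,-1,0,10],[14,0,2,0,10],[13,0,5,0,10],[12,0,7,0,10]]'; python3 -m creep '[[11,0,9,0,10],[9,0,11,0,10],[6,0,13,0,10],[4,0,14,0,10],[1,0,14,0,10]]';python3 -m creep '[[-2,0,14,0,10],[0,0,0,0,10],[0,0,0,0,10]]'
```

```text
time: 3.3
tcp_pos: [0.4327, 0.22, 0.1295]
ee_rot: [0.002, -0.001, 1.0, -0.002]
wrist_force: [2.9, -5.9, -6.0]
gripper_width: 0.0334
gripper_force: 30.0
time: 3.8
tcp_pos: [0.3663, 0.2199, 0.123]
ee_rot: [0.003, -0.001, 1.0, -0.002]
wrist_force: [-2.3, -9.2, 10.7]
gripper_width: 0.0333
gripper_force: 30.0
time: 4.3
tcp_pos: [0.3307, 0.2197, 0.0589]
ee_rot: [-0.002, -0.001, 1.0, -0.002]
wrist_force: [-3.3, -7.4, 3.5]
gripper_width: 0.0335
gripper_force: 30.0
time: 4.6
tcp_pos: [0.332, 0.2196, 0.0441]
ee_rot: [-0.003, -0.001, 1.0, -0.003]
wrist_force: [-4.0, -6.3, -2.1]
gripper_width: 0.0337
gripper_force: 30.0
```

```bash
python3 -m creep '[[0,0,0,0,60],[0,0,0,0,60],[0,0,-20,0,60],[0,0,-30,0,60],[0,0,-30,0,60]]'; python3 -m creep '[[-32,-37,0,0,60],[-31,-38,0,0,60],[0,0,0,0,60],[0,0,30,0,60],[0,0,25,0,60]]'; python3 - <<'E'
from m import *
st(); togo([.395,.1445,.050],np.pi/2)
c=cam('top'); reds(c,.062,(120,180,300,330)); 
r=177
for k in range(0,16):
    a,b=.0226+.1*k,.0226+.1*(k+1)
    print([float(round(r*(np.cos(b)-np.cos(a)),1)),0,float(round(-r*(np.sin(b)-np.sin(a)),1))],end=' ')
E
```

```text
time: 5.1
tcp_pos: [0.3367, 0.223, 0.1263]
ee_rot: [0.001, -0.0, 1.0, 0.001]
wrist_force: [1.4, 1.2, -0.2]
gripper_width: 0.0567
gripper_force: 0.0
time: 5.6
tcp_pos: [0.4003, 0.1478, 0.0699]
ee_rot: [0.002, 0.001, 1.0, 0.001]
wrist_force: [-0.4, -0.3, -0.2]
gripper_width: 0.0567
gripper_force: 0.0
t 5.6 tcp [0.4003 0.1478 0.0699] 
toolx [-1.     0.002 -0.004] y [0.002 1.    0.002] z [ 0.004  0.002 -1.   ] w 0.056703066111377626 q [ 0.19  0.18  2.02  0.    0.94 -1.38]
shift mm [ 5.4 -3.3 19.9]
turn -0.002
[-1.3, 0, -17.6] [-3.0, 0, -17.4] [-4.8, 0, -17.0] [-6.4, 0, -16.5] [-8.1, 0, -15.8] [-9.6, 0, -14.9] [-11.0, 0, -13.8] [-12.3, 0, -12.7] [-13.6, 0, -11.4] [-14.6, 0, -10.0] [-15.5, 0, -8.5] [-16.3, 0, -6.9] [-16.9, 0, -5.2] [-17.3, 0, -3.5] [-17.6, 0, -1.7] [-17.7, 0, 0.0]
```

```bash
python3 -m creep '[[5,-3,10,0,60],[0,0,10,0,60],[0,0,0,0,60],[0,0,0,0,60],[0,0,0,0,10]]'; python3 -m creep '[[0,0,0,0,10],[0,0,0,0,10],[0,0,0,0,10],[0,0,0,0,10],[0,0,0,0,10]]'
```

```text
time: 6.15
tcp_pos: [0.3947, 0.1448, 0.0502]
ee_rot: [0.001, -0.0, 1.0, 0.0]
wrist_force: [0.1, -0.5, -0.9]
gripper_width: 0.0514
gripper_force: 0.0
time: 6.65
tcp_pos: [0.3942, 0.1448, 0.0498]
ee_rot: [0.0, 0.0, 1.0, 0.0]
wrist_force: [0.9, 1.7, 3.7]
gripper_width: 0.034
gripper_force: 30.0
```

```bash
python3 -m creep '[[-1,0,-18,0,10],[-3,0,-17,0,10],[-5,0,-17,0,10],[-6,0,-17,0,10],[-8,0,-16,0,10]]'; python3 -m creep '[[-10,0,-15,0,10],[-11,0,-14,0,10],[-12,0,-13,0,10],[-14,0,-11,0,10],[-15,0,-10,0,10]]'; python3 -m creep '[[-15,0,-8,0,10],[-16,0,-7,0,10],[-17,0,-5,0,10],[-17,0,-4,0,10],[-18,0,-2,0,10]]'; python3 -m creep '[[-18,0,0,0,10],[-9,0,1,0,10],[0,0,0,0,10],[0,0,0,0,10],[0,0,0,0,10]]'
```

```text
time: 7.15
tcp_pos: [0.4167, 0.1448, 0.1343]
ee_rot: [-0.0, 0.0, 1.0, 0.0]
wrist_force: [3.3, 3.4, -6.1]
gripper_width: 0.0334
gripper_force: 30.0
time: 7.65
tcp_pos: [0.4759, 0.145, 0.1964]
ee_rot: [-0.004, -0.0, 1.0, 0.001]
wrist_force: [-2.8, 3.1, -2.9]
gripper_width: 0.0337
gripper_force: 30.0
time: 8.15
tcp_pos: [0.5601, 0.1452, 0.2237]
ee_rot: [-0.002, -0.0, 1.0, 0.001]
wrist_force: [-2.8, 2.7, 3.0]
gripper_width: 0.0332
gripper_force: 30.0
time: 8.65
tcp_pos: [0.5903, 0.1453, 0.2235]
ee_rot: [0.002, -0.0, 1.0, 0.001]
wrist_force: [1.2, 3.0, 4.5]
gripper_width: 0.0331
gripper_force: 30.0
```

```bash
python3 -m creep '[[0,0,0,0,60],[0,0,0,0,60],[0,0,-25,0,60],[0,0,-35,0,60],[0,-20,0,0,60]]' >/dev/null; python3 -m creep '[[0,-45,0,0,60],[0,-45,0,0.1,60],[0,-45,0,0.1,60],[0,-45,40,0,60],[0,-30,40,0,60]]'; python3 - <<'E'
from m import *
st(); c=cam('top','top1.png'); torches(c); togo([.588,-.0925,.006],1.375)
E
```

```text
time: 9.65
tcp_pos: [0.5713, -0.0792, 0.2096]
ee_rot: [0.002, 0.1, 0.995, -0.001]
wrist_force: [0.0, -0.1, 0.1]
gripper_width: 0.0565
gripper_force: 0.0
t 9.65 tcp [ 0.5713 -0.0792  0.2096] 
toolx [-0.98   0.2   -0.004] y [ 0.2    0.98  -0.001] z [ 0.003 -0.002 -1.   ] w 0.05648121683260397 q [-0.26  0.27  1.5  -0.    1.37 -1.63]
yel [360. 137.] [27. 15.] 405 ctr [ 0.7451 -0.2234] yaw 0.044 len 0.078
yel [312. 209.] [14. 14.] 200 ctr [ 0.5454 -0.0842] yaw 1.362 len 0.04
yel [391. 257.] [15. 40.] 572 ctr [ 0.4091 -0.3019] yaw 2.724 len 0.11
yel [524. 320.] [86. 10.] 875 ctr [ 0.2336 -0.665 ] yaw 0.002 len 0.234
shift mm [-27.6  -4.7 194.6]
turn -0.007
```

View pics/top1.png

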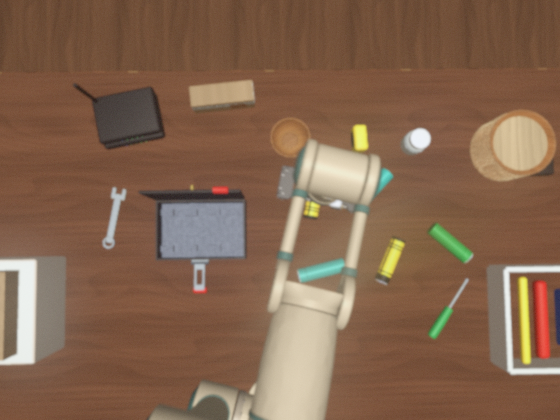

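The view shows the lid upright at (200,195) and the hasp forward at (199,275). Torch A is where expected, at (312,209). Now I straddle it and roll it.

```bash
python3 -m creep '[[-28,-5,20,0,60],[0,0,45,0,60],[0,0,0,0,60],[0,0,0,0,60]]' ; python3 - <<'E'
from m import *
togo([.588,-.0925,.008],1.375); s=cam('scene'); cv2.imwrite('pics/s1.png',cv2.resize(s['color'][130:290,160:360,::-1],(700,560)))
E
```

```text
time: 10.1
tcp_pos: [0.5965, -0.0866, 0.1436]
ee_rot: [-0.002, 0.1, 0.995, 0.0]
wrist_force: [0.1, -0.2, -0.5]
gripper_width: 0.0565
gripper_force: 0.0
shift mm [  6.7  -7.5 135.6]
turn -0.004
```

View pics/s1.png

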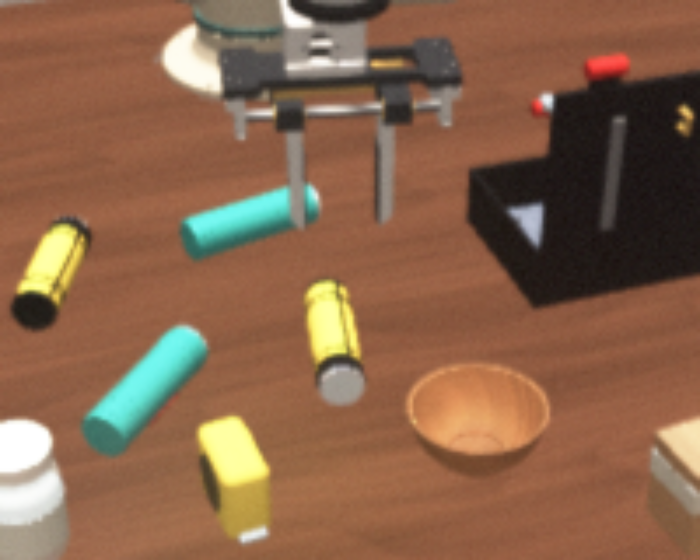

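The fingers hang above and behind torch A, with a clear way down.

```bash
python3 -m creep '[[7,-7,30,0,60],[0,0,30,0,60],[0,0,30,0,60],[0,0,25,0,60],[0,0,0,0,60]]'; python3 -m creep '[[0,0,15,0,60],[0,0,0,0,60],[0,0,0,0,60]]'; python3 - <<'E'
from m import *
st();togo([.588,-.0925,.008],1.375)
E
```

```text
time: 10.65
tcp_pos: [0.5882, -0.0917, 0.0285]
ee_rot: [-0.002, 0.099, 0.995, 0.0]
wrist_force: [-0.2, 0.7, 0.1]
gripper_width: 0.0564
gripper_force: 0.0
time: 10.95
tcp_pos: [0.5908, -0.0925, 0.0164]
ee_rot: [0.002, 0.1, 0.995, -0.0]
wrist_force: [-0.3, -0.6, -0.2]
gripper_width: 0.0564
gripper_force: 0.0
t 10.95 tcp [ 0.5908 -0.0925  0.0164] 
toolx [-0.98   0.198 -0.003] y [ 0.198  0.98  -0.   ] z [ 0.003 -0.001 -1.   ] w 0.05642987591587363 q [-0.27  0.47  1.72  0.    0.95 -1.64]
shift mm [ 2.7 -0.6  8.4]
turn -0.004
```

```bash
python3 -m creep '[[0,0,7,0,49],[0,0,0,0,49],[0,0,0,0,49],[0,3,0,0,49],[0,5,0,0,49]]'; python3 -m creep '[[0,5,0,0,49],[0,5,0,0,49],[0,5,0,0,49],[0,5,0,0,49],[0,5,0,0,49]]';python3 -m creep '[[0,5,0,0,49],[0,5,0,0,49],[0,4,0,0,49],[0,3,0,0,49],[0,2,0,0,49]]';python3 -m creep '[[0,2,0,0,49],[0,1,0,0,49],[0,0,0,0,49],[0,0,0,0,49]]'; python3 - <<'E'
from m import *
c,s=cam('top'),cam('scene')
u,v=proj(s,[.6,-.04,.03]).astype(int); print(u,v)
a,b=proj(c,[.6,-.04,.03]).astype(int); print(a,b)
cv2.imwrite('pics/s2.png',np.hstack([cv2.resize(s['color'][v-35:v+35,u-35:u+35,::-1],(390,390)),cv2.resize(c['color'][b-35:b+35,a-35:a+35,::-1],(390,390))]))
E
```

```text
time: 11.45
tcp_pos: [0.591, -0.0845, 0.0074]
ee_rot: [0.0, 0.1, 0.995, -0.0]
wrist_force: [0.3, 0.7, 0.4]
gripper_width: 0.046
gripper_force: 0.0
time: 11.95
tcp_pos: [0.596, -0.0594, 0.0072]
ee_rot: [0.0, 0.1, 0.995, 0.0]
wrist_force: [0.4, -0.2, 0.9]
gripper_width: 0.0461
gripper_force: 0.1
time: 12.45
tcp_pos: [0.5996, -0.041, 0.0072]
ee_rot: [-0.0, 0.1, 0.995, 0.0]
wrist_force: [0.2, 0.1, -0.0]
gripper_width: 0.0462
gripper_force: 0.0
time: 12.85
tcp_pos: [0.6002, -0.0384, 0.0072]
ee_rot: [-0.0, 0.1, 0.995, 0.0]
wrist_force: [0.6, -0.6, 1.0]
gripper_width: 0.0465
gripper_force: 0.0
272 223
295 189
```

View pics/s2.png

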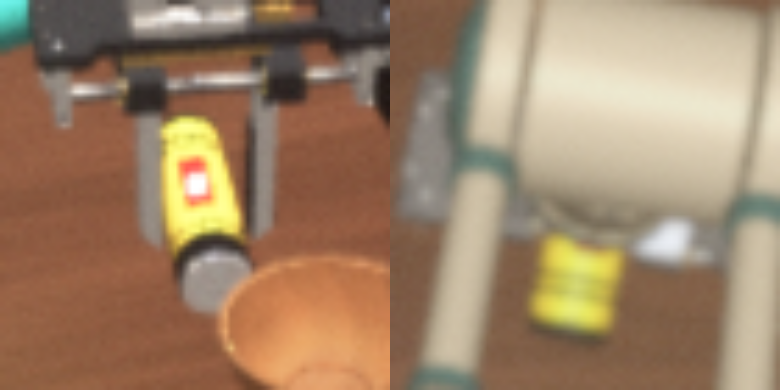

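```bash
python3 - <<'E'
from m import *
s=cam('scene'); f=5.571
C=np.array([.600,-.0384,.02]); n=np.array([.198,.98,0]); ax=np.array([.98,-.198,0]); z=np.array([0,0,1.])
P=lambda X:(proj(s,X)-[272-35,223-35])*f
print('ends',P(C+.065*ax),P(C-.065*ax))
for o in(-.003,0,.003):
  print(o,[ (p,np.round(P(C+n*o+.02*(np.cos(p)*z+np.sin(p)*n)))) for p in(-.6,-.3,0,.3,.6)])
g=np.arange(-3.14,3.14,.02); Q=np.array([P(C+.02*(np.cos(p)*z+np.sin(p)*n)) for p in g]); w=P(C+.03*ax)-P(C-.03*ax); w/=np.hypot(*w); t=Q@[-w[1],w[0]]; print('silhouette ang',g[t.argmin()],g[t.argmax()],t.min()-t.mean())
hsv=cv2.cvtColor(s['color'],cv2.COLOR_RGB2HSV);m=cv2.inRange(hsv,(22,110,80),(38,255,255));r=s['color'].astype(int)
sw=((r[:,:,0]>150)&(r[:,:,1]<110)&(r[:,:,2]<110))|(r.min(2)>190)
k=np.zeros(m.shape,bool);k[208:233,262:285]=1
ys,xs=np.nonzero(sw&k);print('switch',((np.array([xs.mean(),ys.mean()])-[237,188])+.5)*f,len(xs))
tt=lambda u,v:(((np.array([u,v]).T-[237,188])+.5)*f)@[-w[1],w[0]]
yy,xx=np.nonzero((m>0)&k);T=tt(xx,yy);print('yellow span',np.percentile(T,[1,99]),'switch t',tt(xs.mean(),ys.mean()),'model',[(p,round(t[abs(g-p).argmin()],1)) for p in(-.4,-.2,0,.2,.4)],t.min(),t.max())
E
```

```text
ends [220.28115196 286.94105996] [184.77392147 143.74121743]
-0.003 [(-0.6, array([175., 189.])), (-0.3, array([185., 184.])), (0, array([197., 182.])), (0.3, array([208., 183.])), (0.6, array([218., 186.]))]
0 [(-0.6, array([181., 189.])), (-0.3, array([191., 184.])), (0, array([202., 182.])), (0.3, array([213., 182.])), (0.6, array([223., 185.]))]
0.003 [(-0.6, array([187., 188.])), (-0.3, array([197., 183.])), (0, array([208., 181.])), (0.3, array([219., 182.])), (0.6, array([229., 185.]))]
silhouette ang 1.3600000000000034 -1.759999999999999 -37.62719581020073
switch [209.25013636 165.01977273] 33
yellow span [-178.21499049 -109.27883863] switch t -163.38482326274976 model [(-0.4, np.float64(-137.4)), (-0.2, np.float64(-144.9)), (0, np.float64(-152.5)), (0.2, np.float64(-159.7)), (0.4, np.float64(-166.3))] -182.3735057321832 -107.09974093964189
```

The right switch sits nearly on top (crop 196,180, about -0.15 rad). Grip and lift.

```bash
python3 -m creep '[[0,0,0,0,10],[0,0,0,0,10],[0,0,0,0,10],[0,0,0,0,10],[0,0,-10,0,10]]'; python3 -m creep '[[0,0,-15,0,10],[0,0,-20,0,10],[0,0,0,0,10],[0,0,0,0,10]]'; python3 - <<'E'
from m import *
s=cam('scene'); st()
u,v=proj(s,[.6,-.04,.07]).astype(int)
cv2.imwrite('pics/s3.png',cv2.resize(s['color'][v-35:v+35,u-35:u+35,::-1],(390,390)))
E
```

```text
time: 13.5
tcp_pos: [0.5986, -0.038, 0.0161]
ee_rot: [-0.002, 0.1, 0.995, 0.0]
wrist_force: [-0.5, 0.7, -2.8]
gripper_width: 0.0393
gripper_force: 30.0
time: 13.9
tcp_pos: [0.6003, -0.0383, 0.0525]
ee_rot: [0.0, 0.1, 0.995, 0.0]
wrist_force: [0.0, -0.1, -1.4]
gripper_width: 0.0391
gripper_force: 30.0
t 13.95 tcp [ 0.5996 -0.0381  0.0518] 
toolx [-0.98   0.198  0.001] y [0.198 0.98  0.   ] z [-0.001  0.    -1.   ] w 0.03944748400901313 q [-0.18  0.43  1.67  0.    1.04 -1.55]
```

View pics/s3.png

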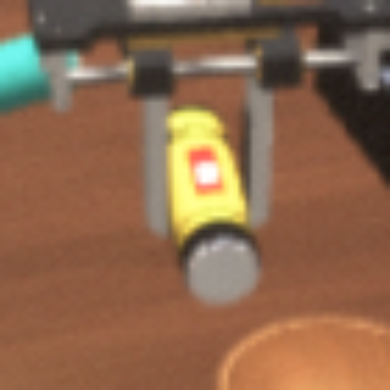

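Torch A is held level with its switch up (206,170). Carry it to the -y saddles.

```bash
python3 -m creep '[[0,0,-40,0,10],[0,0,-40,0,10],[0,0,-40,-0.1,10],[0,0,-20,-0.1,10],[0,0,0,0,10]]' >/dev/null; python3 -m creep '[[36,20,0,0,10],[36,40,0,0,10],[36,45,0,0,10],[0,45,0,0,10],[0,40,0,0,10]]'; python3 -m creep '[[0,0,0,0,10],[0,0,0,0,10]]';python3 - <<'E'
from m import *
st(); togo([.492,.155,.150],np.pi/2)
c=cam('top','top2.png')
E
```

```text
time: 14.95
tcp_pos: [0.4967, 0.1441, 0.1898]
ee_rot: [-0.002, 0.001, 1.0, -0.0]
wrist_force: [-0.2, 0.1, -2.4]
gripper_width: 0.0392
gripper_force: 30.0
time: 15.15
tcp_pos: [0.4979, 0.1432, 0.1899]
ee_rot: [-0.002, -0.001, 1.0, -0.001]
wrist_force: [0.1, -0.7, -2.1]
gripper_width: 0.0393
gripper_force: 30.0
t 15.15 tcp [0.4979 0.1432 0.1899] 
toolx [-1.    -0.001  0.004] y [-0.001  1.    -0.001] z [-0.004 -0.001 -1.   ] w 0.039292199898004906 q [ 0.15  0.2   1.65 -0.    1.3  -1.43]
shift mm [ 5.7 11.8 39.9]
turn 0.001
```

View pics/top2.png

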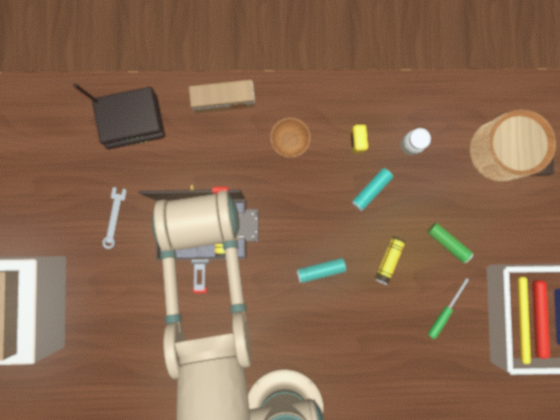

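```bash
python3 - <<'E'
from m import *
c=cam('top'); im=cv2.imread('pics/top1.png').astype(int)
# case interior: dark/greyish low-saturation pixels
row=im[240]; print('row240',[(u,int(row[u].max()-row[u].min()),int(row[u].mean())) for u in list(range(152,166))+list(range(238,252))])
col=im[:,220]; print('col220',[(v,int(col[v].max()-col[v].min()),int(col[v].mean())) for v in range(250,266)])
for u in(157,246): print(ray(c,u,240,.058))
print(ray(c,220,259,.058), proj(c,[.412,.155,.058]),proj(c,[.45,.34,.058]),proj(c,[.45,.1,.058]))
E
```

```text
row240 [(152, 58, 93), (153, 54, 95), (154, 49, 93), (155, 35, 91), (156, 19, 80), (157, 9, 66), (158, 9, 53), (159, 9, 52), (160, 6, 60), (161, 9, 92), (162, 12, 123), (163, 17, 140), (164, 18, 145), (165, 17, 147), (238, 17, 148), (239, 18, 148), (240, 16, 149), (241, 17, 153), (242, 14, 148), (243, 6, 134), (244, 3, 110), (245, 12, 86), (246, 33, 78), (247, 47, 89), (248, 54, 93), (249, 56, 96), (250, 53, 96), (251, 55, 94)]
col220 [(250, 16, 141), (251, 17, 143), (252, 16, 147), (253, 16, 148), (254, 16, 147), (255, 15, 140), (256, 13, 122), (257, 5, 101), (258, 13, 94), (259, 30, 95), (260, 45, 98), (261, 51, 93), (262, 52, 94), (263, 54, 92), (264, 55, 95), (265, 56, 94)]
[0.46486715 0.33391542 0.058     ]
[0.46207144 0.09599161 0.058     ]
[0.41223497 0.16579457 0.058     ] [224.04380784 259.03857215] [154.68929868 245.60302181] [244.53487263 244.53359036]
```

```bash
python3 - <<'E'
from m import *
c=cam('top'); s=cam('scene'); h=cv2.cvtColor(c['color'],cv2.COLOR_RGB2HSV)
m=cv2.inRange(h,(22,120,90),(35,255,255)); ys,xs=np.nonzero(m[225:270,200:240]); print(xs.min()+200,xs.max()+200,ys.min()+225,ys.max()+225)
u=(xs.min()+xs.max())/2+200
print('tail',ray(c,u,ys.max()+226,.203),ray(c,u,ys.max()+226,.223))
st()
u,v=proj(s,[.492,.15,.19]).astype(int)
cv2.imwrite('pics/s4.png',cv2.resize(s['color'][v-50:v+50,u-60:u+60,::-1],(720,600)))
E
```

```text
216 222 244 253
tail [0.43160045 0.15147216 0.203     ] [0.43243186 0.14913471 0.223     ]
t 15.35 tcp [0.4992 0.1416 0.1913] 
toolx [-1.     0.002  0.002] y [ 0.002  1.    -0.001] z [-0.002 -0.001 -1.   ] w 0.03929304549072708 q [ 0.14  0.2   1.64 -0.    1.3  -1.43]
```

View pics/s4.png

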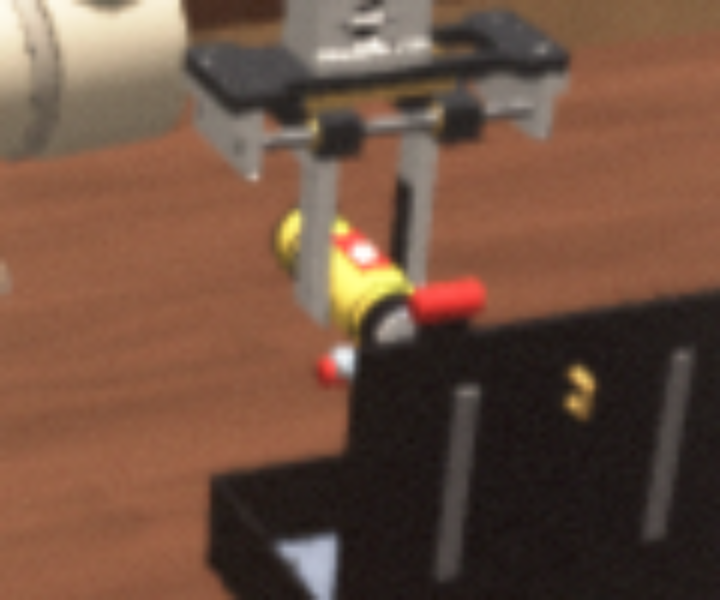

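```bash
python3 -m creep '[[3,6,0,0,10],[3,6,30,0,10],[0,0,40,0,10],[0,0,35,0,10],[0,0,0,0,10]]'; python3 -m creep '[[0,0,0,0,10],[0,0,0,0,10],[0,0,0,0,10]]'; python3 - <<'E'
from m import *
st();togo([.493,.155,.021],np.pi/2)
E
```

```text
time: 15.85
tcp_pos: [0.4892, 0.1538, 0.0833]
ee_rot: [-0.005, 0.001, 1.0, -0.001]
wrist_force: [-1.0, -0.0, -2.2]
gripper_width: 0.0395
gripper_force: 30.0
time: 16.15
tcp_pos: [0.4952, 0.1551, 0.0893]
ee_rot: [0.002, 0.0, 1.0, 0.0]
wrist_force: [-0.6, -0.2, -2.6]
gripper_width: 0.0392
gripper_force: 30.0
t 16.15 tcp [0.4952 0.1551 0.0893] 
toolx [-1.     0.    -0.004] y [0.    1.    0.001] z [ 0.004  0.001 -1.   ] w 0.03923459494093671 q [ 0.17  0.28  1.81  0.    1.05 -1.4 ]
shift mm [ 2.5 -0.1 68.3]
turn -0.0
```

```bash
python3 -m creep '[[2,0,20,0,10],[0,0,20,0,10],[0,0,12,0,10],[0,0,0,0,10],[0,0,0,0,10]]'; python3 -m creep '[[0,0,5,0,10],[0,0,4,0,10],[0,0,3,0,10],[0,0,0,0,10],[0,0,0,0,10]]'
```

```text
time: 16.65
tcp_pos: [0.4922, 0.155, 0.036]
ee_rot: [0.001, -0.0, 1.0, 0.0]
wrist_force: [0.4, -0.7, -2.2]
gripper_width: 0.0393
gripper_force: 30.0
time: 17.15
tcp_pos: [0.4915, 0.1548, 0.0232]
ee_rot: [-0.0, -0.0, 1.0, 0.0]
wrist_force: [-0.5, 0.2, -1.6]
gripper_width: 0.0396
gripper_force: 30.0
```

```bash
python3 -m creep '[[0,0,3,0,10],[0,0,0,0,10],[0,0,0,0,10]]'; python3 -m creep '[[0,0,1,0,10],[0,0,0,0,10],[0,0,0,0,10]]'
```

```text
time: 17.45
tcp_pos: [0.4914, 0.1548, 0.0202]
ee_rot: [-0.0, -0.0, 1.0, 0.0]
wrist_force: [0.4, -0.7, -2.3]
gripper_width: 0.0391
gripper_force: 30.0
time: 17.75
tcp_pos: [0.4915, 0.1549, 0.0193]
ee_rot: [0.0, -0.0, 1.0, 0.0]
wrist_force: [-0.1, 0.2, -2.3]
gripper_width: 0.0395
gripper_force: 30.0
```

```bash
python3 -m creep '[[0,0,1,0,10],[0,0,1,0,10],[0,0,0,0,10]]'; python3 -m creep '[[0,0,0,0,44],[0,0,0,0,50],[0,0,0,0,58],[0,0,0,0,58],[0,0,-10,0,58]]';python3 -m creep '[[0,0,-30,0,58],[0,0,-40,0,58],[0,0,-40,0,58],[0,0,-45,0,58],[0,0,-30,0,58]]';python3 -m creep '[[0,-45,0,0,58],[10,-45,0,0,58],[20,-45,0,0,58],[20,-45,0,0,58],[10,-45,0,0,58]]'; python3 - <<'E'
from m import *
st(); c=cam('top'); s=cam('scene'); torches(c,.02,40)
im=c['color'][:,:,::-1]; cv2.imwrite('pics/c5.png',cv2.resize(im[185:285,145:265],(720,600)))
E
```

```text
time: 18.05
tcp_pos: [0.4918, 0.155, 0.0178]
ee_rot: [0.0, -0.0, 1.0, 0.0]
wrist_force: [-0.6, 0.7, 3.0]
gripper_width: 0.0394
gripper_force: 30.0
time: 18.55
tcp_pos: [0.4903, 0.1546, 0.0265]
ee_rot: [-0.002, -0.0, 1.0, -0.0]
wrist_force: [-0.2, -1.3, -0.6]
gripper_width: 0.0539
gripper_force: 0.0
time: 19.05
tcp_pos: [0.4924, 0.155, 0.2163]
ee_rot: [0.002, -0.0, 1.0, 0.0]
wrist_force: [-0.1, 0.6, -0.1]
gripper_width: 0.0545
gripper_force: 0.0
time: 19.55
tcp_pos: [0.4296, -0.0713, 0.2131]
ee_rot: [0.0, -0.0, 1.0, -0.0]
wrist_force: [0.7, -0.0, 0.7]
gripper_width: 0.0545
gripper_force: 0.0
t 19.55 tcp [ 0.4296 -0.0713  0.2131] 
toolx [-1.    -0.001 -0.   ] y [-0.001  1.    -0.   ] z [ 0. -0. -1.] w 0.05445897068788878 q [-0.32  0.06  1.76 -0.    1.32 -1.9 ]
yel [360. 138.] [28. 15.] 417 ctr [ 0.7441 -0.2232] yaw 0.049 len 0.08
yel [225. 234.] [39. 12.] 416 ctr [0.4803 0.1561] yaw 3.137 len 0.108
yel [391. 257.] [15. 39.] 560 ctr [ 0.4089 -0.3019] yaw 2.72 len 0.108
yel [524. 320.] [86. 10.] 872 ctr [ 0.2336 -0.665 ] yaw 0.002 len 0.234
```

View pics/c5.png

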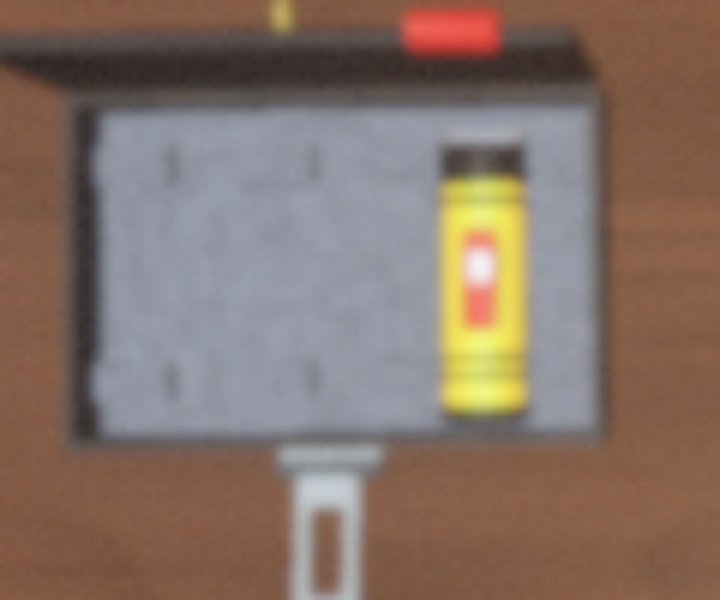

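Torch A is seated with its switch up (crop 480,275). Next is torch B at (391,257).

```bash
python3 -m creep '[[6,-45,0,0,60],[6,-45,0,0,60],[6,-45,0,0,60],[6,-45,0,0,60],[4,-45,0,0,60]]'>/dev/null; python3 -m creep '[[0,0,0,0.14,60],[0,0,0,0.14,60],[0,0,0,0.135,60],[0,0,40,0,60],[0,0,0,0,60]]'; python3 - <<'E'
from m import *
st(); togo([.400,-.298,.008],1.156)
c=cam('top'); torches(c,.02,40)
E
```

```text
time: 20.65
tcp_pos: [0.4016, -0.292, 0.169]
ee_rot: [-0.004, 0.206, 0.979, 0.003]
wrist_force: [-1.6, 0.7, -0.9]
gripper_width: 0.0559
gripper_force: 0.0
t 20.65 tcp [ 0.4016 -0.292   0.169 ] 
toolx [-0.915  0.402  0.008] y [0.402 0.915 0.004] z [-0.006  0.007 -1.   ] w 0.055948543942679854 q [-0.77  0.19  1.72  0.    1.24 -1.93]
shift mm [ -2.2  -6.7 161. ]
turn 0.001
yel [360. 138.] [28. 15.] 417 ctr [ 0.7441 -0.2233] yaw 0.044 len 0.08
yel [225. 234.] [39. 12.] 416 ctr [0.4803 0.1561] yaw 3.137 len 0.108
yel [384. 273.] [14.  6.] 71 ctr [ 0.3657 -0.283 ] yaw 1.341 len 0.039
yel [524. 320.] [86. 10.] 876 ctr [ 0.2336 -0.6652] yaw 3.142 len 0.234
```

```bash
python3 -m creep '[[-2,-5,30,0,60],[0,0,40,0,60],[0,0,30,0,60],[0,0,0,0,60],[0,0,0,0,60]]'; python3 - <<'E'
from m import *
st(); togo([.400,-.298,.008],1.156)
E
```

```text
time: 21.2
tcp_pos: [0.4045, -0.3011, 0.0736]
ee_rot: [0.001, 0.206, 0.979, -0.0]
wrist_force: [-0.3, -0.0, 0.9]
gripper_width: 0.0567
gripper_force: 0.0
t 21.2 tcp [ 0.4045 -0.3011  0.0736] 
toolx [-0.915  0.403 -0.001] y [ 0.403  0.915 -0.   ] z [ 0.001 -0.001 -1.   ] w 0.05668113828707189 q [-0.78  0.28  1.85  0.    1.   -1.93]
shift mm [ 5.5  1.  65.6]
turn 0.0
```

```bash
python3 -m creep '[[4,1,25,0,60],[0,0,25,0,60],[0,0,10,0,60],[0,0,5,0,60],[0,0,0,0,49]]'; python3 -m creep '[[0,0,0,0,49],[0,0,0,0,49],[0,3,0,0,49],[0,5,0,0,49],[0,5,0,0,49]]'; python3 -m creep '[[0,5,0,0,49],[0,5,0,0,49],[0,5,0,0,49],[0,5,0,0,49],[0,4,0,0,49]]';python3 -m creep '[[0,4,0,0,49],[0,3,0,0,49],[0,1,0,0,49],[0,1,0,0,49],[0,0,0,0,49]]'; python3 - <<'E'
from m import *
st(); s=cam('scene'); p=arm.sense()['tcp_pos']
C=np.array([p[0],p[1],.02]); n=np.array([.403,.915,0]);z=np.array([0,0,1.])
u,v=proj(s,C+.02*z).astype(int); print(u,v)
cv2.imwrite('pics/s6.png',cv2.resize(s['color'][v-30:v+30,u-30:u+30,::-1],(600,600),interpolation=cv2.INTER_CUBIC))
P=lambda X:np.round((proj(s,X)-[u-30,v-30]+.5)*10)
print([(q,P(C+.02*(np.cos(q)*z+np.sin(q)*n))) for q in(-1.57,-.8,-.4,0,.4,.8,1.57)])
E
```

```text
time: 21.7
tcp_pos: [0.401, -0.2987, 0.0081]
ee_rot: [0.001, 0.206, 0.979, -0.0]
wrist_force: [0.3, 0.5, -0.5]
gripper_width: 0.0513
gripper_force: 0.0
time: 22.2
tcp_pos: [0.4056, -0.2858, 0.0074]
ee_rot: [0.0, 0.206, 0.979, 0.0]
wrist_force: [0.8, 0.4, -0.3]
gripper_width: 0.0457
gripper_force: 0.0
time: 22.7
tcp_pos: [0.4152, -0.2636, 0.0072]
ee_rot: [-0.0, 0.206, 0.979, 0.0]
wrist_force: [-0.7, 1.1, -0.6]
gripper_width: 0.0462
gripper_force: 0.0
time: 23.2
tcp_pos: [0.4187, -0.2559, 0.0072]
ee_rot: [0.0, 0.206, 0.979, 0.0]
wrist_force: [-0.3, -0.2, 0.2]
gripper_width: 0.0462
gripper_force: 0.0
t 23.2 tcp [ 0.4187 -0.2559  0.0072] 
toolx [-0.915  0.403 -0.   ] y [0.403 0.915 0.   ] z [ 0.  0. -1.] w 0.04619574819230134 q [-0.69  0.35  1.96  0.    0.82 -1.85]
187 201
[(-1.57, array([256., 365.])), (-0.8, array([269., 328.])), (-0.4, array([289., 317.])), (0, array([313., 314.])), (0.4, array([338., 320.])), (0.8, array([360., 333.])), (1.57, array([382., 371.]))]
```

View pics/s6.png

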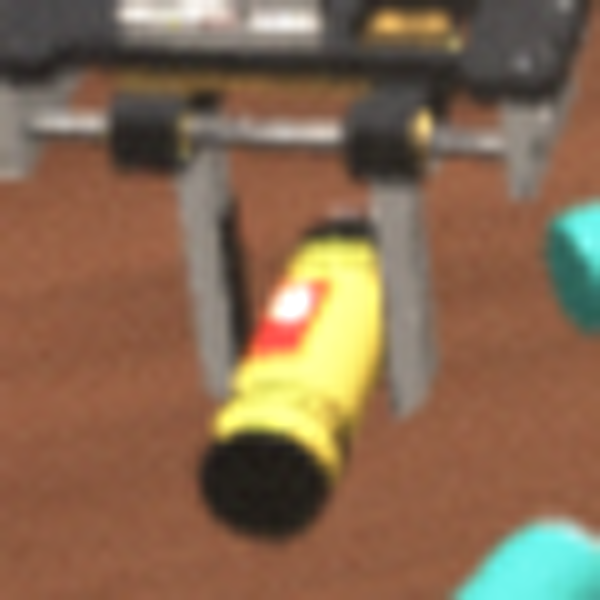

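Torch B's switch is nearly up (288,315), about -0.15 rad. I nudge it 2 mm further, grip it and lift.

```bash
python3 -m creep '[[0,2,0,0,49],[0,0,0,0,49],[0,0,0,0,10],[0,0,0,0,10],[0,0,0,0,10]]'; python3 -m creep '[[0,0,0,0,10],[0,0,0,0,10],[0,0,-15,0,10],[0,0,-30,0,10],[0,0,-40,0,10]]';  python3 -m creep '[[0,0,-40,0,10],[0,0,-40,-0.14,10],[0,0,-20,-0.14,10],[0,0,0,-0.135,10],[0,0,0,0,10]]'; python3 - <<'E'
from m import *
st(); togo([.493,.285,.19],np.pi/2); s=cam('scene');c=cam('top')
p=arm.sense()['tcp_pos']; u,v=proj(s,p+np.array([0,0,.02])).astype(int)
A=cv2.resize(s['color'][v-35:v+35,u-35:u+35,::-1],(390,390),interpolation=cv2.INTER_CUBIC)
u,v=proj(c,p+np.array([-.05,0,.02])).astype(int)
B=cv2.resize(c['color'][v-35:v+35,u-35:u+35,::-1],(390,390),interpolation=cv2.INTER_CUBIC)
print(u,v);cv2.imwrite('pics/s7.png',np.hstack([A,B]))
E
```

```text
time: 23.75
tcp_pos: [0.4195, -0.2542, 0.0072]
ee_rot: [0.0, 0.206, 0.979, -0.0]
wrist_force: [-0.3, -0.3, -0.3]
gripper_width: 0.0399
gripper_force: 30.0
time: 24.25
tcp_pos: [0.4178, -0.2527, 0.0913]
ee_rot: [-0.002, 0.206, 0.979, 0.001]
wrist_force: [0.1, -0.2, -2.5]
gripper_width: 0.0393
gripper_force: 30.0
time: 24.75
tcp_pos: [0.4194, -0.254, 0.1927]
ee_rot: [0.0, 0.0, 1.0, -0.0]
wrist_force: [-0.3, -0.1, -2.2]
gripper_width: 0.0394
gripper_force: 30.0
t 24.75 tcp [ 0.4194 -0.254   0.1927] 
toolx [-1.     0.    -0.001] y [ 0.  1. -0.] z [ 0.001 -0.    -1.   ] w 0.039358156148171924 q [-0.69  0.16  1.7   0.    1.29 -2.26]
shift mm [-73.5 539.    2.6]
turn -0.0
390 278
```

View pics/s7.png

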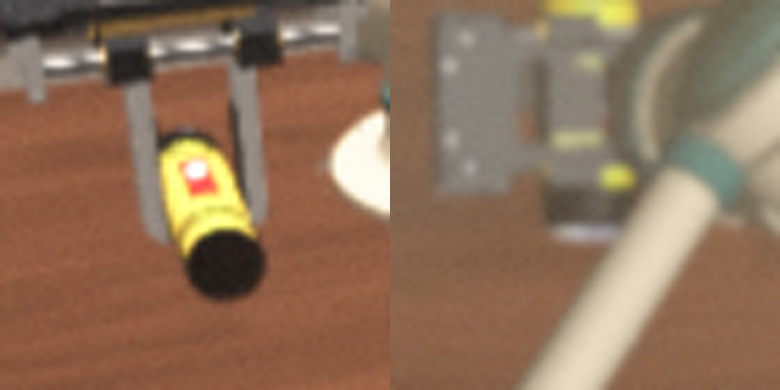

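```bash
python3 -m creep '[[0,45,0,0,10],[0,45,0,0,10],[0,45,0,0,10],[-10,45,0,0,10],[-10,45,0,0,10]]' >/dev/null; python3 -m creep '[[-10,45,0,0,10],[-10,45,0,0,10],[-10,45,0,0,10],[-10,45,0,0,10],[-10,45,0,0,10]]' >/dev/null; python3 -m creep '[[-4,45,0,0,10],[0,40,0,0,10],[0,0,0,0,10],[0,0,0,0,10],[0,0,0,0,10]]' ; python3 - <<'E'
from m import *
c=cam('top'); print('lens end when tcp x=.4194:',ray(c,390,284.8,.2055)); st(); togo([.493,.285,.19],np.pi/2)
E
```

```text
time: 26.35
tcp_pos: [0.4928, 0.2798, 0.1914]
ee_rot: [-0.001, 0.001, 1.0, -0.001]
wrist_force: [0.6, -0.5, -2.0]
gripper_width: 0.0392
gripper_force: 30.0
lens end when tcp x=.4194: [ 0.35428927 -0.25240686  0.2055    ]
t 26.4 tcp [0.493  0.2796 0.1917] 
toolx [-1.     0.002  0.001] y [ 0.002  1.    -0.001] z [-0.001 -0.001 -1.   ] w 0.039074938033445056 q [ 0.39  0.27  1.54 -0.    1.33 -1.18]
shift mm [-0.   5.4  1.7]
turn -0.002
```

```bash
python3 -m creep '[[0,5,0,0,10],[0,0,40,0,10],[0,0,40,0,10],[0,0,20,0,10],[0,0,0,0,10]]' >/dev/null; python3 -m creep '[[0,0,0,0,10],[0,0,0,0,10],[0,0,0,0,10]]'; python3 - <<'E'
from m import *
st(); togo([.492,.2848,.018],np.pi/2)
E
```

```text
time: 27.2
tcp_pos: [0.4946, 0.2863, 0.094]
ee_rot: [0.002, 0.0, 1.0, 0.001]
wrist_force: [-0.0, -0.0, -2.1]
gripper_width: 0.0392
gripper_force: 30.0
t 27.2 tcp [0.4946 0.2863 0.094 ] 
toolx [-1.     0.    -0.003] y [0.    1.    0.001] z [ 0.003  0.001 -1.   ] w 0.039240785000479464 q [ 0.4   0.35  1.69  0.    1.1  -1.17]
shift mm [ 2.9 -1.6 76. ]
turn -0.0
```

```bash
python3 -m creep '[[1,-1,20,0,10],[0,0,25,0,10],[0,0,15,0,10],[0,0,10,0,10],[0,0,0,0,10]]'; python3 -m creep '[[0,0,2,0,10],[0,0,1,0,10],[0,0,0,0,10],[0,0,0,0,10]]'
```

```text
time: 27.7
tcp_pos: [0.492, 0.2848, 0.0218]
ee_rot: [-0.001, -0.0, 1.0, -0.0]
wrist_force: [-0.0, 0.1, -2.1]
gripper_width: 0.0394
gripper_force: 30.0
time: 28.1
tcp_pos: [0.4927, 0.2851, 0.0198]
ee_rot: [0.001, -0.0, 1.0, 0.0]
wrist_force: [-0.3, 0.7, -1.3]
gripper_width: 0.0392
gripper_force: 30.0
```

```bash
python3 -m creep '[[0,0,1,0,10],[0,0,1,0,10],[0,0,0,0,10],[0,0,0,0,44],[0,0,0,0,50]]'; python3 -m creep '[[0,0,0,0,58],[0,0,0,0,58],[0,0,-10,0,58],[0,0,-30,0,58],[0,0,-40,0,58]]';python3 -m creep '[[0,0,-40,0,58],[0,0,-45,0,58],[0,0,-45,0,58],[0,0,-45,0,58],[0,-10,-20,0,58]]';python3 -m creep '[[0,-45,0,0,58],[0,-45,0,0,58],[0,-45,0,0,58],[0,-45,0,0,58],[0,-45,0,0,58]]';python3 -m creep '[[0,-45,0,0,58],[0,-45,0,0,58],[0,0,0,0,58]]'; python3 - <<'E'
from m import *
st(); c=cam('top'); torches(c,.031,40); reds(c,.235,(190,170,260,215))
im=c['color'][:,:,::-1]; cv2.imwrite('pics/c8.png',cv2.resize(im[185:305,145:265],(600,600)))
E
```

```text
time: 28.6
tcp_pos: [0.4924, 0.2849, 0.0172]
ee_rot: [0.0, 0.0, 1.0, 0.0]
wrist_force: [0.5, 0.1, 0.4]
gripper_width: 0.0454
gripper_force: 0.0
time: 29.1
tcp_pos: [0.491, 0.2842, 0.097]
ee_rot: [-0.002, -0.0, 1.0, -0.001]
wrist_force: [0.8, 0.5, 0.5]
gripper_width: 0.0544
gripper_force: 0.0
time: 29.6
tcp_pos: [0.4936, 0.2762, 0.2979]
ee_rot: [0.004, -0.001, 1.0, 0.002]
wrist_force: [0.1, -1.3, 0.3]
gripper_width: 0.0544
gripper_force: 0.0
time: 30.1
tcp_pos: [0.4919, 0.0483, 0.2931]
ee_rot: [0.001, -0.0, 1.0, 0.0]
wrist_force: [1.2, 0.3, -0.1]
gripper_width: 0.0545
gripper_force: 0.0
time: 30.4
tcp_pos: [0.4922, -0.0452, 0.2928]
ee_rot: [0.0, 0.003, 1.0, -0.002]
wrist_force: [0.3, 0.1, 0.5]
gripper_width: 0.0546
gripper_force: 0.0
t 30.4 tcp [ 0.4922 -0.0452  0.2928] 
toolx [-1.     0.007 -0.001] y [ 0.007  1.    -0.003] z [ 0.001 -0.003 -1.   ] w 0.05464499508459677 q [-0.23  0.11  1.5  -0.    1.52 -1.79]
yel [360. 138.] [28. 15.] 417 ctr [ 0.7418 -0.2213] yaw 0.044 len 0.079
yel [178. 226.] [39. 13.] 446 ctr [0.5009 0.2848] yaw 0.002 len 0.107
yel [225. 234.] [39. 12.] 417 ctr [0.4803 0.155 ] yaw 3.137 len 0.107
yel [524. 320.] [86. 10.] 872 ctr [ 0.2356 -0.6593] yaw 0.002 len 0.232
red [219.9 189.6] [212 186  17   9 128] [0.5818 0.1451 0.235 ]
```

View pics/c8.png

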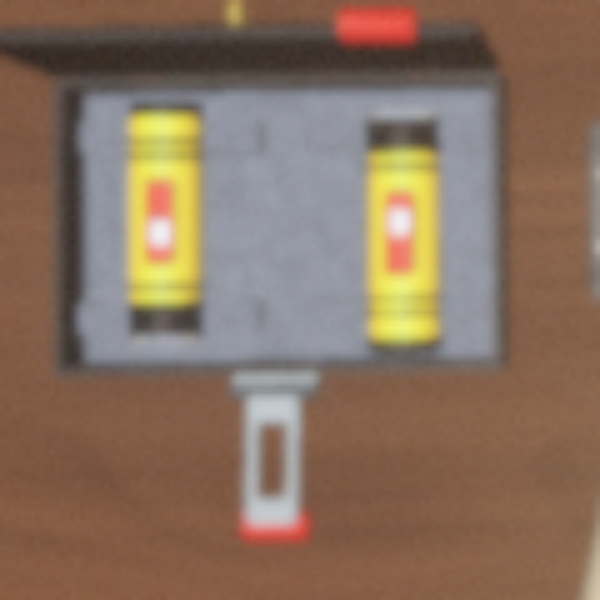

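Both torches lie in the saddles with their switches up (crop 160,220 and 400,232). The lid grip is at (220,190), ready for shutting.

```bash
python3 -m creep '[[-20,38,0,0,60],[-20,38,0,0,60],[-20,38,0,0,60],[-20,38,0,0,60],[-16,38,0,0,60]]' >/dev/null; python3 -m creep '[[0,0,0,0,60],[0,0,0,0,60],[0,0,0,0,60]]'; python3 - <<'E'
from m import *
togo([.587,.145,.224],np.pi/2)
E
```

```text
time: 31.25
tcp_pos: [0.5875, 0.1501, 0.2925]
ee_rot: [-0.0, -0.0, 1.0, -0.0]
wrist_force: [0.2, 0.2, -0.5]
gripper_width: 0.0565
gripper_force: 0.0
shift mm [ 0.5 -5.  68.5]
turn 0.001
```

```bash
python3 -m creep '[[0,-5,25,0,60],[0,0,25,0,60],[0,0,19,0,60],[0,0,0,0,60],[0,0,0,0,60]]'; python3 -m creep '[[0,0,0,0,10],[0,0,0,0,10],[0,0,0,0,10],[0,0,0,0,10],[0,0,0,0,10]]'; python3 - <<'E'
from m import *
st(); r=177
p=arm.sense()['tcp_pos']; a0=np.pi/2+np.arcsin((p[0]-.572)/.177); print(a0)
L=np.linspace(a0,.0226,18)
for a,b in zip(L,L[1:]): print([float(round(r*(np.cos(b)-np.cos(a)),1)),0,float(round(-r*(np.sin(b)-np.sin(a)),1))],end=' ')
E
```

```text
time: 31.75
tcp_pos: [0.5882, 0.1441, 0.2241]
ee_rot: [0.0, 0.001, 1.0, 0.0]
wrist_force: [0.1, 0.8, 1.9]
gripper_width: 0.0565
gripper_force: 0.0
time: 32.25
tcp_pos: [0.5888, 0.1453, 0.2242]
ee_rot: [0.001, -0.0, 1.0, 0.0]
wrist_force: [-0.4, 1.3, 4.2]
gripper_width: 0.0335
gripper_force: 30.0
t 32.25 tcp [0.5888 0.1453 0.2242] 
toolx [-1.    -0.    -0.002] y [-0.     1.     0.001] z [ 0.002  0.001 -1.   ] w 0.033521173183123865 q [ 0.13  0.31  1.4   0.    1.42 -1.44]
1.6660625089254533
[17.1, 0, -0.8] [17.1, 0, 0.9] [16.9, 0, 2.5] [16.6, 0, 4.1] [16.1, 0, 5.7] [15.5, 0, 7.2] [14.7, 0, 8.7] [13.8, 0, 10.1] [12.8, 0, 11.4] [11.6, 0, 12.5] [10.4, 0, 13.6] [9.0, 0, 14.5] [7.6, 0, 15.3] [6.0, 0, 16.0] [4.5, 0, 16.5] [2.9, 0, 16.9] [1.2, 0, 17.1]
```

```bash
python3 -m creep '[[17,0,-1,0,10],[17,0,1,0,10],[17,0,2,0,10],[17,0,4,0,10],[16,0,6,0,10]]'; python3 -m creep '[[15,0,7,0,10],[15,0,9,0,10],[14,0,10,0,10],[13,0,11,0,10],[12,0,13,0,10]]'; python3 -m creep '[[10,0,14,0,10],[9,0,14,0,10],[8,0,15,0,10],[6,0,16,0,10],[4,0,16,0,10]]'; python3 -m creep '[[3,0,17,0,10],[1,0,10,0,10],[0,0,0,0,10],[0,0,0,0,10]]'
```

```text
time: 32.75
tcp_pos: [0.5061, 0.1451, 0.2115]
ee_rot: [0.003, -0.0, 1.0, 0.0]
wrist_force: [3.6, 0.3, -0.6]
gripper_width: 0.0333
gripper_force: 30.0
time: 33.25
tcp_pos: [0.4364, 0.1449, 0.1619]
ee_rot: [0.002, -0.0, 1.0, 0.0]
wrist_force: [1.6, -0.1, 1.0]
gripper_width: 0.0338
gripper_force: 30.0
time: 33.75
tcp_pos: [0.3979, 0.1448, 0.0861]
ee_rot: [0.0, -0.0, 1.0, -0.0]
wrist_force: [-0.8, 0.1, 1.6]
gripper_width: 0.0337
gripper_force: 30.0
time: 34.15
tcp_pos: [0.3936, 0.1448, 0.059]
ee_rot: [-0.001, -0.0, 1.0, -0.0]
wrist_force: [-1.2, 0.5, -1.7]
gripper_width: 0.0337
gripper_force: 30.0
```

```bash
python3 -m creep '[[0,0,4,0,10],[0,0,3,0,10],[0,0,2,0,10],[0,0,0,0,10],[0,0,0,0,10]]'; python3 -m creep '[[0,0,1,0,10],[0,0,1,0,10],[0,0,0,0,10],[0,0,0,0,10]]'
```

```text
time: 34.65
tcp_pos: [0.3935, 0.1448, 0.0506]
ee_rot: [-0.001, -0.0, 1.0, -0.0]
wrist_force: [-5.6, 0.1, 5.7]
gripper_width: 0.0336
gripper_force: 30.0
time: 35.05
tcp_pos: [0.3936, 0.1448, 0.0503]
ee_rot: [-0.0, -0.0, 1.0, -0.0]
wrist_force: [-8.7, -0.4, 23.1]
gripper_width: 0.0338
gripper_force: 30.0
```

```bash
python3 -m creep '[[0,0,-2,0,10],[0,0,0,0,60],[0,0,0,0,60],[0,0,0,0,60],[0,0,-20,0,60]]' >/dev/null; python3 -m creep '[[0,0,-30,0,60],[0,0,-30,0,60],[31,0,0,0,60],[30,0,0,0,60],[0,0,0,0,60]]'; python3 - <<'E'
from m import *
st(); c=cam('top');  reds(c,.065,(185,255,250,310)); s=cam('scene'); reds(s,.063,(290,150,390,200)); togo([.332,.2196,.047],np.pi/2)
E
```

```text
time: 36.05
tcp_pos: [0.3297, 0.1445, 0.1299]
ee_rot: [-0.001, -0.0, 1.0, -0.0]
wrist_force: [0.6, -0.3, -0.5]
gripper_width: 0.0567
gripper_force: 0.0
t 36.05 tcp [0.3297 0.1445 0.1299] 
toolx [-1.    -0.001  0.003] y [-0.001  1.    -0.   ] z [-0.003 -0.    -1.   ] w 0.05670125209544668 q [ 0.22  0.01  2.03  0.    1.1  -1.35]
red [227.7 265.8] [221 263  15   7  80] [0.3943 0.1446 0.065 ]
red [312.9 160.9] [311 158   5   6  19] [0.3318 0.2073 0.063 ]
red [303.8 170.9] [299 168  11   7  52] [0.3889 0.1478 0.063 ]
shift mm [ 2.2 74.6 83.5]
turn 0.001
```

```bash
python3 -m creep '[[0,38,0,0,60],[0,37,0,0,60],[0,0,0,0,60],[0,0,40,0,60],[0,0,30,0,60]]' >/dev/null; python3 -m creep '[[0,0,0,0,60],[0,0,0,0,60],[0,0,0,0,60]]'; python3 - <<'E'
from m import *
togo([.332,.2197,.0455],np.pi/2)
E
```

```text
time: 36.95
tcp_pos: [0.3351, 0.2202, 0.0615]
ee_rot: [0.001, 0.0, 1.0, 0.001]
wrist_force: [-0.5, 0.1, 0.3]
gripper_width: 0.056
gripper_force: 0.0
shift mm [ 3.2 -0.5 15.9]
turn -0.0
```

```bash
python3 -m creep '[[2,0,10,0,60],[0,0,6,0,60],[0,0,0,0,60],[0,0,0,0,60],[0,0,0,0,10]]'; python3 -m creep '[[0,0,0,0,10],[0,0,0,0,10],[0,0,0,0,10],[0,0,0,0,10],[0,0,0,0,10]]'
```

```text
time: 37.45
tcp_pos: [0.3319, 0.2201, 0.0448]
ee_rot: [0.001, -0.0, 1.0, 0.0]
wrist_force: [-0.2, 0.0, -0.1]
gripper_width: 0.0514
gripper_force: 0.0
time: 37.95
tcp_pos: [0.3315, 0.2197, 0.0443]
ee_rot: [0.0, -0.0, 1.0, -0.0]
wrist_force: [1.7, -1.3, -0.6]
gripper_width: 0.0336
gripper_force: 30.0
```

```bash
python3 -m creep '[[2,0,-14,0,10],[-1,0,-14,0,10],[-4,0,-14,0,10],[-6,0,-13,0,10],[-9,0,-11,0,10]]'; python3 -m creep '[[-11,0,-9,0,10],[-12,0,-7,0,10],[-13,0,-5,0,10],[-14,0,-2,0,10],[-14,0,1,0,10]]'; python3 -m creep '[[-14,0,4,0,10],[-13,0,6,0,10],[-11,0,9,0,10],[-9,0,11,0,10],[-7,0,12,0,10]]'; python3 -m creep '[[-4,0,10,0,10],[0,0,0,0,10],[0,0,0,0,10],[0,0,0,0,10]]'
```

```text
time: 38.45
tcp_pos: [0.3497, 0.2197, 0.1102]
ee_rot: [0.0, -0.0, 1.0, -0.0]
wrist_force: [3.1, -1.0, -9.1]
gripper_width: 0.0337
gripper_force: 30.0
time: 38.95
tcp_pos: [0.4135, 0.2198, 0.1324]
ee_rot: [-0.001, -0.0, 1.0, -0.0]
wrist_force: [-4.1, -0.1, -1.3]
gripper_width: 0.0336
gripper_force: 30.0
time: 39.45
tcp_pos: [0.4728, 0.2201, 0.091]
ee_rot: [0.004, -0.0, 1.0, 0.0]
wrist_force: [1.6, -1.1, 4.5]
gripper_width: 0.0337
gripper_force: 30.0
time: 39.85
tcp_pos: [0.4764, 0.2201, 0.0807]
ee_rot: [0.005, -0.0, 1.0, 0.0]
wrist_force: [6.3, -1.0, 0.7]
gripper_width: 0.0337
gripper_force: 30.0
```

```bash
python3 -m creep '[[0,0,2,0,10],[0,0,1,0,10],[0,0,0,0,10],[0,0,0,0,10]]'; python3 -m creep '[[0,0,1,0,10],[0,0,1,0,10],[0,0,0,0,10],[0,0,0,0,10]]'
```

```text
time: 40.25
tcp_pos: [0.4771, 0.2201, 0.0785]
ee_rot: [0.005, -0.0, 1.0, 0.0]
wrist_force: [7.1, -2.0, 4.1]
gripper_width: 0.0337
gripper_force: 30.0
time: 40.65
tcp_pos: [0.4773, 0.2201, 0.0766]
ee_rot: [0.006, -0.0, 1.0, 0.0]
wrist_force: [6.3, -2.7, 3.8]
gripper_width: 0.0337
gripper_force: 30.0
```

```bash
python3 -m creep '[[0,0,1,0,10],[0,0,1,0,10],[0,0,0,0,10],[0,0,0,0,10]]'; python3 -m creep '[[0,0,1,0,10],[0,0,0,0,10],[0,0,0,0,10]]'
```

```text
time: 41.05
tcp_pos: [0.4776, 0.2201, 0.0746]
ee_rot: [0.006, -0.0, 1.0, 0.0]
wrist_force: [7.4, -2.3, 4.1]
gripper_width: 0.0336
gripper_force: 30.0
time: 41.35
tcp_pos: [0.4777, 0.2201, 0.0737]
ee_rot: [0.006, -0.001, 1.0, 0.0]
wrist_force: [7.8, -3.0, 3.9]
gripper_width: 0.0337
gripper_force: 30.0
```

```bash
python3 -m creep '[[0,0,1,0,10],[0,0,1,0,10],[0,0,0,0,10],[0,0,0,0,60],[0,0,0,0,60]]'; python3 -m creep '[[0,0,0,0,60],[0,0,-20,0,60],[0,0,-40,0,60],[0,0,-45,0,60],[0,0,-40,0,60]]' >/dev/null;  python3 -m creep '[[0,-45,0,0,60],[0,-45,0,0,60],[0,-45,0,0,60],[0,-45,0,0,60],[0,-45,0,0,60]]'>/dev/null; python3 -m creep '[[0,0,0,0,60],[0,0,0,0,60]]'; python3 - <<'E'
from m import *
st(); c=cam('top'); s=cam('scene'); reds(c,.086,(150,190,260,290)); reds(s,.086,(280,150,400,215))
a=cv2.resize(s['color'][150:220,285:385,::-1],(600,420),interpolation=cv2.INTER_CUBIC)
cv2.imwrite('pics/s9.png',a)
x=cv2.imread('pics/scene0.png'); s2=dict(s); s2['color']=x[:,:,::-1].copy(); print('start:'); reds(s2,.086,(280,150,400,215))
E
```

```text
time: 41.85
tcp_pos: [0.4708, 0.22, 0.0696]
ee_rot: [-0.001, 0.0, 1.0, 0.0]
wrist_force: [-0.8, -0.3, -0.3]
gripper_width: 0.0465
gripper_force: 0.0
time: 43.05
tcp_pos: [0.471, -0.0054, 0.2147]
ee_rot: [-0.001, 0.001, 1.0, 0.001]
wrist_force: [-1.4, -0.6, -0.2]
gripper_width: 0.0563
gripper_force: 0.0
t 43.05 tcp [ 0.471  -0.0054  0.2147] 
toolx [-1.     0.002  0.001] y [0.002 1.    0.001] z [-0.001  0.001 -1.   ] w 0.05627258072096975 q [-0.16  0.11  1.69  0.    1.34 -1.73]
red [197.7 235.6] [192 234  13   5  55] [0.4753 0.2207 0.086 ]
red [227.6 265.9] [221 263  14   7  83] [0.3955 0.1429 0.086 ]
red [303.8 170.9] [299 168  11   7  50] [0.4269 0.1303 0.086 ]
red [335.5 172.3] [330 169  11   7  52] [0.4695 0.2255 0.086 ]
start:
red [303.7 171.1] [299 169  11   6  50] [0.4281 0.1296 0.086 ]
red [335.4 171.4] [330 169  11   6  51] [0.4638 0.2282 0.086 ]
```

View pics/s9.png

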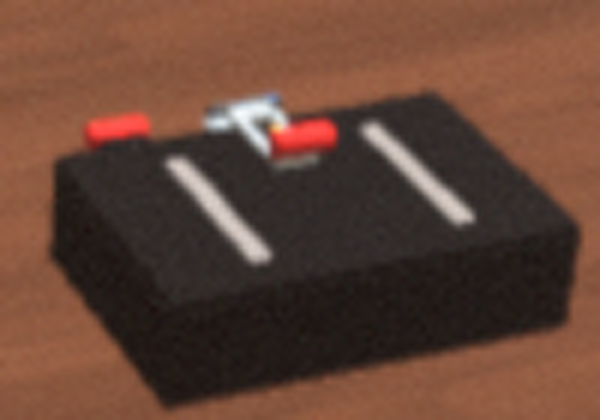

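The lid is shut (left red grip at its starting pixel). The hasp bar is back over the staple (crop 303,138), at or slightly below its starting height. The gripper is clear, so I hand in.

```bash
python3 -c "
from bench import arm
print(arm.job_done())"
```

```text
the job is handed in; nothing more can be done
None
```

The job is handed in: both yellow torches (only two were present) lie in the case with their switches up, the lid is shut and the hasp is back flat over its staple; no verdict came back on hand-in.

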